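# Refit a cartridge fuse in the induction heater's fuse holder

### The job

Take the largest round-capped cartridge fuse from the grey rack and snap it sideways, straight down, into the two copper spring clips of the empty fuse holder on the switchgear plate, roughly centred so that each end cap sits in a clip, pressed fully home and let go. Leave the short fuse and the fuse with flat blade ends where they lie in the rack.

Things in the scene. Friction and masses are not known exactly. Their poses are not given: they have to be found in the camera images.
- fuse: the fuse to fit: 140 mm long, white barrel 25 mm in diameter, at each end a plain round brass cap 27 mm in diameter, 25 mm long; 130 to 250 g. Origin mid-length on its axis, x along it (either way round; may be rolled about x). Lies level in the grey rack, axis 38 mm above the bench; the rack's notched rails (24 to 32 mm either side of its mid-line) leave the middle 36 mm of barrel free
- holder: empty fuse holder, fixed: black block 156 x 44 x 14 mm high, bare but for two copper clips 12 mm wide at x = +-56 mm, open upward. Origin: centre of its underside, z up, fuse lies along x. Home: fuse axis 42 mm above origin, on the seats. Sprung jaws: mouth 40 mm wide 22 mm above home axis, throat 19 mm; pushing in takes 10 to 20 N in all, then it snaps home. A filled twin is parallel, 90 mm to one side (y)
- short_fuse: leave it: small fuse of the same materials, 76 mm long, 21 mm in diameter. Origin mid-length on its axis, x along it. The three fuses lie parallel in the rack, 85 mm apart, in any order, each mid-length within 6 mm of the rack's mid-line; the rack's floor under them is 6 mm above the bench
- blade_fuse: leave it: fuse of the same materials, 100 mm long and 27 mm in diameter over its caps, with a flat brass blade 22 mm long, 19 mm wide, 4 mm thick out of each end (144 mm overall). Origin mid-length on its axis, x along it
Things that resemble listed ones, but are neither listed nor needed, are in the scene too. Leave any black look-alike of the fuse alone.

How it is judged:
By the outcome, as a careful person would: the job done as asked, in the order asked, and still so for the second after the job is handed in, with the robot touching nothing.
It also fails if it takes over 43 s, if anything falls off the work surface, if the arm or the gripper's body presses on something with over 40 N, if the wrist force passes 120 N, or if a joint passes its speed limit or range.

### The arm

A 6-joint arm with a two-finger parallel gripper is mounted at the origin on the work surface. World frame = base frame: x ahead of the robot, y to its left, z up, the work surface at z = 0. Lengths are in mm, angles in rad, forces in N, time in s.
With the tool pointing down it reaches from about 275 to 750 mm from the base axis. Payload 10.2 kg.
Tool frame: the origin (TCP) lies midway between the tips of the shut fingers; the grasp point (between the pads) lies 19 mm behind it (ctrl.grasp_offset is the distance from the TCP to the grasp point, in mm); z points along the fingers, y is the line along which they close (so a half turn about z gives the same grasp; the last joint's range is limited). The gripper opens to 85 mm and grips with 20 to 120 N. Pads are 22 mm wide; open, the fingers measure 114 mm over their backs; the gripper's body (76 mm by 85 mm) begins 54 mm behind the grasp point. The pads swing forward as they close: fully open they stand 13 mm farther back than shut.
Start: joints at [-1.46, 0.313, 1.498, -0, 1.331, -0.223], TCP at [171.996, -496.033, 231.294] pointing down, gripper open.
Joint ranges: [-2.94, 2.94], [-0.97, 2.17], [0.19, 2.56], [-1.23, 4.37], [0.02, 3.11], [-2.88, 2.88]. Speed limits (rad/s): [2.39, 2.39, 3.01, 3.14, 3.14, 3.14].

### API

Orientations are given as a unit quaternion [w, x, y, z].
In Python, from rig import ctrl, viewer, models gives the robot as it stands. The module is installed in compiled form; this text tells all that it offers.
- The arm moves only by the shell command python3 -m pendant 'ROWS' [OPENING] [FORCE]. ROWS is text: rows parted by semicolons, each of 4 numbers parted by spaces: the shift along the tool's x, y, z in m, then the turn about the tool's z in rad. In form: x y z yaw; .... A call has 1 to 10 rows; each row shifts and turns the commanded pose from where the row before left it, along the tool's axes as they then stand; what a row does not reach is not made up. A row lasts 1/8 s, in which the tool goes at most 62.5 mm and 10.7 degrees, less where a joint would pass 70% of its speed; a pose out of reach is approached as far as the arm can. A call is refused whole if a number of a shift passes 0.0625 or a number of a turn 0.188, either way. A call with a gripper value outside its range is refused whole. OPENING is the opening, from 0 (shut) to 1 (fully open), set as the call begins (- or left out, the last holds). The fingers move at their own pace and stop on an object; FORCE is the grip in N (left out, the last holds). Time passes only in rows, so rows that do not move let the fingers close. It gives the time, the measured TCP pose, the force, the opening and the grip force at its end, in the units of the state.
- ctrl.sense(): the state, without advancing time (a new reading comes with each control period).
- viewer.capture(name): name is "scene" or "top" or "wrist"; returns a dict with "color" (384x512x3 uint8, red, green, blue), "vertical_fov" (degrees; the focal length in pixels is half the picture's height over the tangent of half this angle, whatever the lens; pixels are square), "cx", "cy" (the principal point, pixels), "dist" ([k1, k2, p1, p2, k3] as OpenCV has them; the pictures are not rectified), "pose" (4x4, takes a point from camera to world coordinates). Camera axes: x right, y down, z forward; pixel columns grow to the right and rows downward; lengths in mm; the calibration is good to about 2 mm. A picture is of the moment at which its call begins. There is no depth.
- ctrl.finish_job(): hands the job in; it is judged then, once.
Trained networks look in the newest picture that a camera, given by its name, has taken for a name from the list of things; names that differ only in an ending like _2 or _b are one class to them, and where a whole thing is asked for, a point or a joint stands for the part that bears it (a point fixed in the world has none). Each returns a list of dicts, best first, with "p" (0 to 1); they miss things now and then, are a little off and sometimes report something else, mostly with a low value. They report only what shows in the picture. A call takes as long as a camera call. They do not tell look-alikes from the thing itself.
- models.boxes_of(camera, query): "at" ([x, y, z] in mm, in world coordinates, good to about 4 mm: the middle of the surface that is visible of it).
The state is a dict: "time_s": time; "joints": joint angles; "dq": joint speeds; "tau": joint torques, N m; "eef_pos": TCP position; "ee_rot": TCP orientation; "force": force on the tool from outside, world axes, zero at the start; "wrist_torque": the same for the moment, N m; "grip_width": opening from 0.0 (shut) to 1.0 (fully open); "grip_force": force on a finger pad.
Only numpy, scipy, OpenCV 4.12 (cv2) and the standard library are available. Lean on these libraries where they do the work, as an engineer would, in place of code of your own. Each camera call takes 0.05 s, during which the arm holds its last target. There are 200 camera calls.

## Working session

There is one attempt and no reset: what is moved stays moved. The work goes in short steps, Python scripts to look and compute and a shell command to move; the robot and the scene stay as the last step left them, time stands still between calls to the robot, and variables do not carry over. Pictures are saved under pics/ and viewed, at most 10 in all, crops included, and the job is handed in when it is done.

```bash
mkdir -p pics; cat > h.py <<'E'
import numpy as np, cv2
from rig import ctrl, viewer, models
def cam(n):
    c=viewer.capture(n); h,w=c['color'].shape[:2]
    f=h/2/np.tan(np.radians(c['vertical_fov'])/2)
    c['K']=np.array([[f,0,c['cx']],[0,f,c['cy']],[0,0,1]]); c['d']=np.array(c['dist'],float); c['pose']=np.array(c['pose']); return c
def save(c,n): cv2.imwrite('pics/'+n,c['color'][:,:,::-1])
def ray(c,uv):
    p=cv2.undistortPoints(np.array([[uv]],float),c['K'],c['d'])[0,0]
    d=c['pose'][:3,:3]@[p[0],p[1],1]; return c['pose'][:3,3],d/np.linalg.norm(d)
def onz(c,uv,z):
    o,d=ray(c,uv); return o+d*(z-o[2])/d[2]
def proj(c,P):
    T=np.linalg.inv(c['pose']); return cv2.projectPoints(np.array(P,float).reshape(-1,1,3),cv2.Rodrigues(T[:3,:3])[0],T[:3,3],c['K'],c['d'])[0][:,0]
E
python3 - <<'E'
from h import *
np.set_printoptions(precision=1,suppress=True)
ims=[]
for n in('top','scene'):
    c=cam(n); ims.append(c['color']); 
    print(n,c['pose'][:3,3])
    for q in('fuse','holder','short_fuse','blade_fuse'):
        for b in models.boxes_of(n,q): print(q,round(b['p'],2),np.array(b['at']),proj(c,b['at'])[0])
    save(c,n+'1.png')
s=ctrl.sense(); print(s['eef_pos'],s['ee_rot'],s['time_s'],s['grip_width'])
E
```

```text
top [463.9  41.9 920.5]
fuse 0.89 [508.2 195.9  48.8] [174.5 187. ]
fuse 0.68 [673.1 376.6  25.4] [100.7 117. ]
fuse 0.6 [331.2 186.6  22.6] [179.9 264.6]
fuse 0.56 [694.5 179.7  25.5] [184.4 107.8]
holder 0.93 [ 485.1 -196.6   22.4] [345.1 198.3]
short_fuse 0.81 [522.4 282.2  43.2] [137.  180.7]
blade_fuse 0.82 [502.2 116.2  42.1] [210.2 190. ]
scene [1484.8  306.1  699.8]
fuse 0.98 [708.5 183.4  25.4] [284.7 249.5]
fuse 0.92 [679.6 371.7  24.7] [367.6 255.3]
fuse 0.74 [528.4 200.7  45.3] [304.8 201.1]
fuse 0.69 [348.7 185.7  20.1] [308.6 174.4]
holder 0.73 [ 482.6 -189.    22.7] [174.4 179.5]
short_fuse 0.64 [537.  283.9  42.2] [336.2 208.6]
blade_fuse 0.73 [525.9 115.6  44.6] [273.3 196.1]
blade_fuse 0.67 [529.1 201.4  48.1] [305.1 200.4]
[ 172.  -496.   231.3] [-0.   1.   0.2  0. ] 0.5 0.9990215947508991
```

View pics/top1.png

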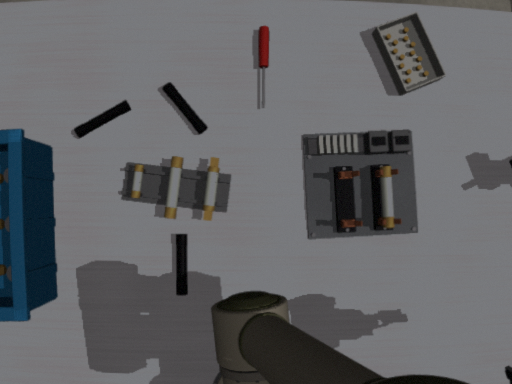

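View pics/scene1.png

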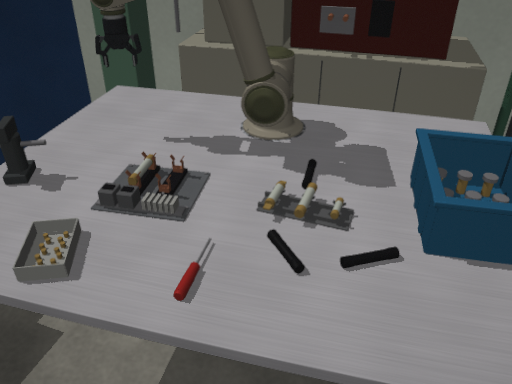

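The top view shows the rack with the short fuse at (137,181), the large fuse at (174,187) and the blade fuse at (210,188). The empty holder is at (345,198), with its filled twin at (383,198), and three black look-alikes lie outside the rack. The scene view agrees.

```bash
cat >> h.py <<'E'
from scipy.spatial.transform import Rotation as R
def pose():
    s=ctrl.sense(); q=s['ee_rot']; return np.array(s['eef_pos']),R.from_quat([q[1],q[2],q[3],q[0]]).as_matrix(),s
def go(P,ax=None):
    """total shift in present tool axes (mm) to TCP P; turn bringing tool x onto line direction ax (mod pi), rad"""
    p,M,s=pose(); d=M.T@(np.array(P)-p); y=0
    if ax is not None:
        a=M.T@[ax[0],ax[1],0]; y=np.arctan(a[1]/a[0])
    print('t',s['time_s'],'shift mm',d.round(1),'turn',round(y,3),'j6',round(s['joints'][5],2))
E
python3 - <<'E'
from h import *
np.set_printoptions(precision=3,suppress=True)
p,M,s=pose(); print(M); c=cam('wrist'); print('cam in tool',M.T@(c['pose'][:3,3]-p),M.T@c['pose'][:3,:3],c['vertical_fov'])
go([420,-196,330],[1,0])
E
```

```text
[[ 0.945  0.328 -0.   ]
 [ 0.328 -0.945  0.   ]
 [ 0.    -0.    -1.   ]]
cam in tool [  79.879   -0.043 -143.291] [[-0.001 -0.949 -0.314]
 [ 1.    -0.001 -0.001]
 [ 0.001 -0.314  0.949]] 67.86561224655942
t 0.55 shift mm [ 332.6 -202.2  -98.7] turn 0.334 j6 -0.22
```

```bash
python3 -m pendant '0.0534 -0.0211 0 0;0.0534 -0.0211 0 0;0.0534 -0.0211 0 0;0.0534 -0.0211 0 0;0.0534 -0.0211 0 0;0.0534 -0.0211 0 0;0.0534 -0.0211 0 0;0.0534 -0.0211 0 0;0 0 0 0.167;0 0 0 0.167'
python3 - <<'E'
from h import *
c=cam('wrist'); save(c,'w1.png')
for q in('holder',):
    for b in models.boxes_of('wrist',q): print(q,round(b['p'],2),np.array(b['at']),proj(c,b['at'])[0])
go([560,196,230],[1,0])
np.save('w1.npy',c,allow_pickle=True)
E
```

```text
time_s: 1.8
eef_pos: [520.7, -195.9, 231.1]
ee_rot: [-0.0, 1.0, -0.002, -0.0]
force: [-0.2, 0.5, 0.0]
grip_width: 0.995
grip_force: 0.0
holder 0.6 [ 491.8 -198.2   23.6] [255.31295429 188.41112584]
t 1.9 shift mm [  39.2 -392.5    1.2] turn -0.001 j6 1.0
```

View pics/w1.png

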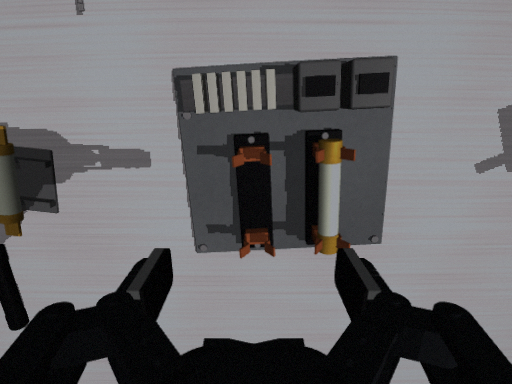

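The empty holder is at about (255,195), with clips at (252,157) and (258,237). The filled twin is to its right. I'll take a second holder view on the way to the rack.

```bash
python3 -m pendant '0 -0.05 0 0;0 -0.05 0 0;0 0 0 0'
python3 - <<'E'
from h import *
c=cam('wrist'); save(c,'w2.png'); np.save('w2.npy',c,allow_pickle=True)
E
python3 -m pendant '0.005 -0.058 0 0;0.005 -0.058 0 0;0.005 -0.058 0 0;0.005 -0.058 0 0;0.005 -0.058 0 0;0 0 0 0'
python3 - <<'E'
from h import *
c=cam('wrist'); save(c,'w3.png'); np.save('w3.npy',c,allow_pickle=True)
for q in('fuse','short_fuse','blade_fuse'):
    for b in models.boxes_of('wrist',q): print(q,round(b['p'],2),np.array(b['at']),proj(c,b['at'])[0])
E
```

```text
time_s: 2.28
eef_pos: [520.2, -94.1, 231.7]
ee_rot: [-0.0, 1.0, 0.003, 0.0]
force: [0.5, -0.8, 0.3]
grip_width: 0.997
grip_force: 0.0
time_s: 3.08
eef_pos: [545.6, 195.6, 230.8]
ee_rot: [-0.0, 1.0, 0.003, -0.0]
force: [1.6, -0.1, 0.3]
grip_width: 0.999
grip_force: 0.0
fuse 0.97 [346.2 181.9  25.2] [262.10026967 299.24571822]
fuse 0.97 [675.5 368.   21.8] [102.16542065  53.84020865]
fuse 0.76 [689.6 174.7  22.5] [272.84893594  39.4316439 ]
fuse 0.72 [518.2 198.9  46.1] [250.58410403 192.76007902]
short_fuse 0.78 [524.2 284.   43.5] [180.51053648 187.08472764]
blade_fuse 0.85 [516.8 121.5  47.6] [314.65731327 194.53629317]
```

View pics/w3.png

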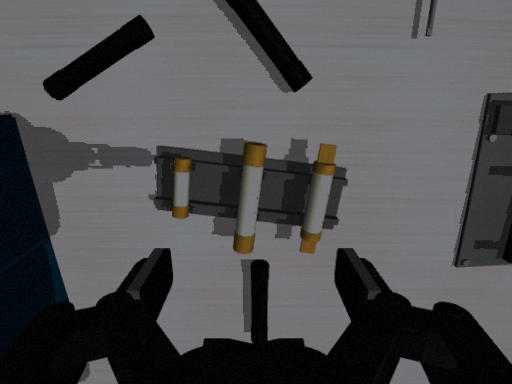

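View pics/w2.png

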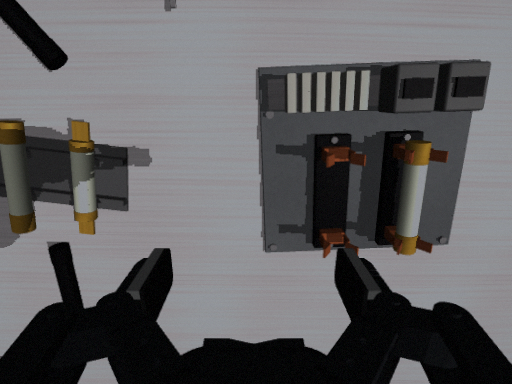

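Here the large fuse is mid-rack, with cap ends at (256,145) and (244,252). The short fuse is to the left, the blade fuse to the right, and black look-alikes surround the rack. In w2 the empty holder is at (333,195). I'll enlarge the holder views and segment the brass caps.

```bash
python3 - <<'E'
from h import *
np.set_printoptions(precision=1,suppress=True)
c1,c2,c3=[np.load(f'w{i}.npy',allow_pickle=True).item() for i in(1,2,3)]
a=c1['color'][120:265,220:300]; b=c2['color'][120:265,300:380]
im=np.hstack([cv2.resize(x,None,fx=4,fy=4,interpolation=cv2.INTER_CUBIC) for x in(a,b)])
cv2.imwrite('pics/hold.png',np.clip(im[:,:,::-1].astype(float)*1.7,0,255))
def blobs(c,lo,hi,box):
    h=cv2.cvtColor(c['color'],cv2.COLOR_RGB2HSV); m=cv2.inRange(h,lo,hi)
    k=np.zeros_like(m); k[box[1]:box[3],box[0]:box[2]]=1; m=m*k
    n,l,s,ce=cv2.connectedComponentsWithStats(m)
    return [(s[i][:5],ce[i]) for i in range(1,n) if s[i][4]>30]
for c,box in((c3,(225,130,280,265)),(c2,(0,110,50,245))):
    for s,ce in blobs(c,(12,120,60),(28,255,255),box): print('brass',s,ce)
for c,box in((c1,(225,130,290,265)),(c2,(310,130,368,265))):
    for s,ce in blobs(c,(0,120,40),(11,255,255),box): print('copper',s,ce)
E
```

```text
brass [245 144  22  23 397] [255.7 155.3]
brass [236 235  19  19 273] [244.6 244.3]
brass [  0 122  22  22 324] [  7.7 131.3]
brass [  9 215  17  18 216] [ 16.8 223.6]
brass [ 27 221   7  11  36] [ 30.8 226.8]
copper [232 146  40  21 569] [251.1 155.9]
copper [240 229  35  29 532] [256.5 241.3]
copper [324 147  42  21 546] [342.7 156. ]
copper [321 229  28  29 366] [331.9 238.9]
copper [345 241  13  15  66] [351.1 246.4][ WARN:0@0.181] global loadsave.cpp:1063 imwrite_ Unsupported depth image for selected encoder is fallbacked to CV_8U.
```

View pics/hold.png

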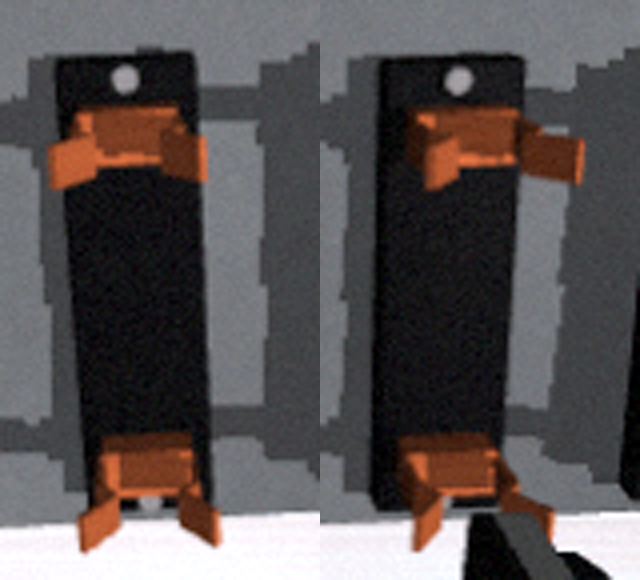

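Crop of w1 and w2: the holder block, far screw at w1 (251,140), and the flared copper jaw tips of both clips are clear. I'll fit the holder pose to these and triangulate the fuse.

```bash
python3 - <<'E'
from h import *
from scipy.optimize import least_squares
np.set_printoptions(precision=1,suppress=True)
c1,c2,c3=[np.load(f'w{i}.npy',allow_pickle=True).item() for i in(1,2,3)]
p1=lambda x,y:((x+.5)/4-.5+220,(y+.5)/4-.5+120)
p2=lambda x,y:((x-320+.5)/4-.5+300,(y+.5)/4-.5+120)
X1=[(78,22,14),(78,-22,14),(-62,20,64),(-62,-20,64),(50,20,64),(50,-20,64)]
U1=[p1(57,57),p1(193,54),p1(80,550),p1(218,545),p1(52,188),p1(206,181)]
X2=X1; U2=[p2(382,58),p2(523,58),p2(415,550),p2(553,541),p2(427,188),p2(581,183)]
def f(v):
    g=lambda c,X,U: proj(c,np.array(X)@R.from_euler('z',v[3]).as_matrix().T+v[:3])-U
    return np.vstack([g(c1,X1,U1),g(c2,X2,U2)])
r=least_squares(lambda v:f(v).ravel(),[485,-196,5,0.],loss='soft_l1'); print('holder',r.x,r.x[3]); print(f(r.x).round(1).tolist())
def tri(a,b):
    A=0;B=0
    for o,d in(a,b):
        Q=np.eye(3)-np.outer(d,d);A=A+Q;B=B+Q@o
    return np.linalg.solve(A,B)
print('near cap',tri(ray(c3,(244.6,244.3)),ray(c2,(18.8,224.0))))
e=[onz(c3,u,44) for u in((255.7,155.3),(244.6,244.3))]; d=e[0]-e[1]
print('caps',e,'mid',(e[0]+e[1])/2,'len',np.linalg.norm(d),'yaw',np.arctan2(d[1],d[0]))
print('screw',tri(ray(c1,(250.9,139.6)),ray(c2,(334.1,139.6))))
# rail mid: nothing
go([*((e[0]+e[1])/2)[:2],120],d)
E
```

```text
holder [ 482.8 -196.5    7.9    0.1] 0.05340728909717373
[[-1.5, 1.2], [0.5, -0.2], [0.9, 0.2], [-0.5, -0.3], [0.4, -0.0], [-1.2, -0.4], [0.9, 1.0], [1.5, -0.6], [0.3, -0.1], [-1.2, 0.7], [0.5, -0.1], [-1.3, -0.5]]
near cap [449.2 206.5  47.7]
caps [array([563.5, 193. ,  44. ]), array([447.2, 206.6,  44. ])] mid [505.4 199.8  44. ] len 117.12444409454976 yaw -0.116078202835953
screw [ 554.2 -193.    22.5]
t 3.275 shift mm [-40.4  -8.  111.3] turn 0.115 j6 1.71
```

```bash
python3 -m pendant '-0.02 -0.004 0.045 0;-0.02 -0.004 0.045 0;0 0 0.02 0.115;0 0 0 0;0 0 0 0' 0.8 60
python3 - <<'E'
from h import *
go([505.4,199.8,20],[np.cos(.116),-np.sin(.116)])
c=cam('wrist'); save(c,'w4.png')
a=505.4+np.array([1,-1])*70*np.cos(.116); b=199.8-np.array([1,-1])*70*np.sin(.116)
h=cv2.cvtColor(c['color'],cv2.COLOR_RGB2HSV); m=cv2.inRange(h,(12,120,60),(28,255,255))
n,l,s,ce=cv2.connectedComponentsWithStats(m)
for i in range(1,n):
    if s[i][4]>150: print(s[i],ce[i],onz(c,ce[i],42).round(1))
E
```

```text
time_s: 3.9
eef_pos: [506.3, 200.7, 122.5]
ee_rot: [-0.0, 0.998, -0.057, 0.001]
force: [0.1, 0.9, -0.0]
grip_width: 0.804
grip_force: 0.0
t 3.9 shift mm [ -1.    1.1 102.5] turn 0.002 j6 1.85
[ 349  101   30   46 1174] [363.34327087 124.11243612] [558.7 109.5  42. ]
[ 239  113   31   34 1019] [254.13150147 129.54563297] [564.  193.4  42. ]
[136 148  27  22 498] [148.74698795 158.30321285] [551.5 279.5  42. ]
[145 220  24  18 306] [155.02941176 228.70915033] [490.5 288.1  42. ]
[337 236  28  30 418] [350.94497608 246.8923445 ] [453.4 119.9  42. ]
[241 249  26  29 614] [253.72801303 264.31921824] [445.8 207.3  42. ]
```

View pics/w4.png

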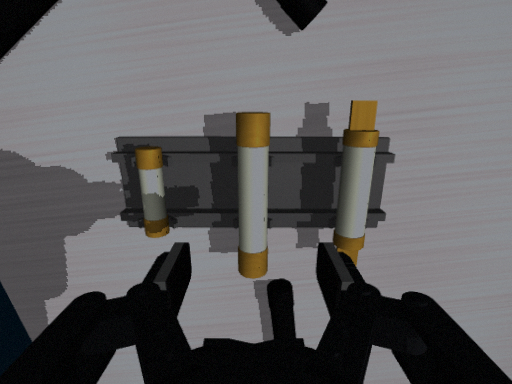

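The fuse is centred between the open fingers and aligned with them, with caps at (254,130) and (254,264). The neighbouring fuses are clear. Next I descend and grip.

```bash
python3 -m pendant '-0.001 0.0005 0.03 0;0 0 0.03 0;0 0 0.025 0;0 0 0.0175 0;0 0 0 0'; python3 -m pendant '0 0 0 0;0 0 0 0;0 0 0 0;0 0 0 0;0 0 0 0' 0 80
```

```text
time_s: 4.58
eef_pos: [504.3, 200.9, 18.5]
ee_rot: [0.0, 0.998, -0.057, -0.0]
force: [-0.1, -0.2, 0.8]
grip_width: 0.802
grip_force: 0.0
time_s: 5.2
eef_pos: [505.0, 201.6, 19.9]
ee_rot: [-0.001, 0.998, -0.058, 0.001]
force: [-1.5, 3.2, 7.0]
grip_width: 0.265
grip_force: 78.1
```

```bash
python3 -m pendant '0 0 -0.02 0;0 0 -0.04 0;0 0 -0.05 0;0 0 -0.05 0;0 0 0 0;0 0 0 0'
python3 - <<'E'
from h import *
y=.0534
c=cam('wrist'); save(c,'w5.png')
go([482.8,-196.5,180],[np.cos(y),np.sin(y)])
E
```

```text
time_s: 5.95
eef_pos: [503.7, 200.9, 177.7]
ee_rot: [0.0, 0.998, -0.058, -0.001]
force: [-0.2, 0.1, -2.6]
grip_width: 0.268
grip_force: 78.8
t 6.0 shift mm [ 25.  397.1  -2.4] turn -0.169 j6 1.85
```

View pics/w5.png

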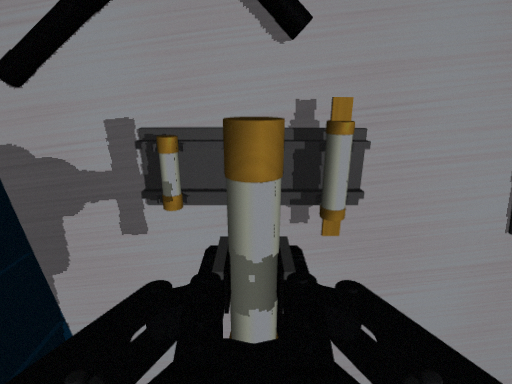

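The fuse is held level and aligned with the tool, and both other fuses are undisturbed in the rack. Next I carry it to the holder.

```bash
python3 -m pendant '0.0036 0.04 0 0;0.0036 0.0567 0 0;0.0036 0.0567 0 0;0.0036 0.0567 0 0;0.0036 0.0567 0 0;0.0036 0.0567 0 0;0.0036 0.0567 0 0;0 0.0167 0 -0.085;0 0 0 -0.085;0 0 0 0'
python3 - <<'E'
from h import *
y=.0534
p,M,s=pose(); c=cam('wrist'); save(c,'w6.png')
for v in(119,178): 
    for z in (19,32): print(v,z,(M.T@(onz(c,(254,v),p[2]+z)-p)).round(1))
go([482.8,-196.5,130],[np.cos(y),np.sin(y)])
E
```

```text
time_s: 7.25
eef_pos: [483.2, -196.0, 177.4]
ee_rot: [-0.001, 1.0, 0.027, -0.001]
force: [0.5, -0.5, -1.9]
grip_width: 0.269
grip_force: 79.0
119 19 [ 72.1   0.4 -19.2]
119 32 [ 72.9   0.4 -32.2]
178 19 [ 46.3   0.4 -19.1]
178 32 [ 49.8   0.4 -32.1]
t 7.3 shift mm [-0.5  0.7 47.7] turn -0.0 j6 0.91
```

View pics/w6.png

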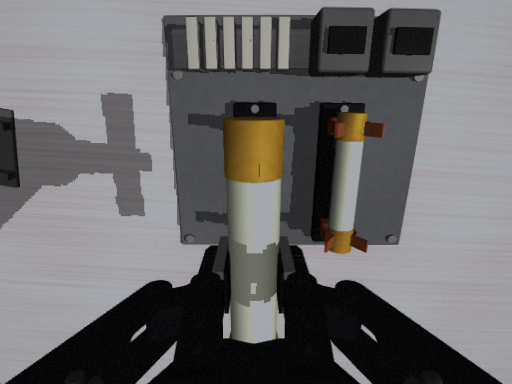

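Above the holder: screw at (255,108), held fuse column at 254, block spanning 235–277, so it is aligned laterally. The fuse sits about 3 mm forward in the grip, so I shift back 3 mm and descend.

```bash
python3 -m pendant '-0.0035 0.0005 0.04 0;0 0 0.04 0;0 0 0.02 0;0 0 0 0;0 0 0 0'; python3 -m pendant '0 0 0.008 0;0 0 0.008 0;0 0 0.004 0;0 0 0 0;0 0 0 0'
```

```text
time_s: 7.92
eef_pos: [480.8, -196.9, 79.6]
ee_rot: [0.0, 1.0, 0.027, 0.001]
force: [-0.8, -0.2, -1.7]
grip_width: 0.269
grip_force: 79.0
time_s: 8.55
eef_pos: [480.4, -196.9, 58.9]
ee_rot: [0.0, 1.0, 0.027, 0.0]
force: [-0.8, -0.4, -1.8]
grip_width: 0.265
grip_force: 79.0
```

```bash
python3 -m pendant '0 0 0.005 0;0 0 0.005 0;0 0 0 0;0 0 0 0'
```

```text
time_s: 9.05
eef_pos: [480.8, -197.0, 49.1]
ee_rot: [0.0, 1.0, 0.027, 0.001]
force: [2.6, -0.5, 2.8]
grip_width: 0.272
grip_force: 79.6
```

```bash
python3 -m pendant '0 0 0.004 0;0 0 0.004 0;0 0 0 0;0 0 0 0'; python3 -m pendant '0 0 0.003 0;0 0 0.003 0;0 0 0 0;0 0 0 0'
```

```text
time_s: 9.55
eef_pos: [480.9, -197.0, 41.0]
ee_rot: [0.0, 1.0, 0.027, 0.001]
force: [4.6, -0.3, 0.4]
grip_width: 0.268
grip_force: 79.2
time_s: 10.05
eef_pos: [479.4, -196.4, 33.6]
ee_rot: [-0.001, 1.0, 0.027, -0.001]
force: [1.0, -2.8, -14.5]
grip_width: 0.266
grip_force: 78.9
```

```bash
python3 -m pendant '0 0 0.002 0;0 0 0 0;0 0 0 0'
```

```text
time_s: 10.42
eef_pos: [479.9, -196.6, 32.5]
ee_rot: [-0.0, 1.0, 0.027, -0.0]
force: [-1.3, -0.9, -11.7]
grip_width: 0.264
grip_force: 79.2
```

```bash
python3 -m pendant '0 0 0.002 0;0 0 0 0;0 0 0 0'; python3 -m pendant '0 0 0.002 0;0 0 0 0;0 0 0 0'
```

```text
time_s: 10.8
eef_pos: [480.5, -196.8, 30.9]
ee_rot: [0.0, 1.0, 0.027, 0.0]
force: [0.7, -0.2, -7.0]
grip_width: 0.267
grip_force: 79.3
time_s: 11.18
eef_pos: [480.6, -196.9, 30.2]
ee_rot: [0.0, 1.0, 0.027, 0.0]
force: [-4.1, 2.6, 8.0]
grip_width: 0.266
grip_force: 81.6
```

```bash
python3 -m pendant '0 0 0.0015 0;0 0 0 0;0 0 0 0'; python3 -m pendant '0 0 -0.001 0;0 0 0 0'; python3 -m pendant '0 0 0 0;0 0 0 0;0 0 0 0;0 0 0 0' 0.6
```

```text
time_s: 11.55
eef_pos: [480.7, -197.0, 30.1]
ee_rot: [0.001, 1.0, 0.028, 0.001]
force: [-11.0, 4.9, 25.6]
grip_width: 0.268
grip_force: 83.4
time_s: 11.8
eef_pos: [480.7, -197.0, 30.2]
ee_rot: [0.0, 1.0, 0.028, 0.001]
force: [-6.5, 3.3, 14.4]
grip_width: 0.267
grip_force: 81.5
time_s: 12.3
eef_pos: [480.3, -196.9, 28.3]
ee_rot: [0.0, 1.0, 0.027, 0.0]
force: [-0.1, 0.3, 0.2]
grip_width: 0.598
grip_force: 0.0
```

Hard stop at axis z ≈ 49 mm, so it is seated and released. I'll retreat straight up and look.

```bash
python3 -m pendant '0 0 -0.03 0;0 0 -0.05 0;0 0 -0.06 0;0 0 -0.06 0;0.03 0 0 0;0 0 0 0;0 0 0 0'
python3 - <<'E'
from h import *
np.set_printoptions(precision=1,suppress=True)
c=cam('wrist')
h=cv2.cvtColor(c['color'],cv2.COLOR_RGB2HSV); m=cv2.inRange(h,(12,120,60),(28,255,255))
n,l,s,ce=cv2.connectedComponentsWithStats(m)
for i in range(1,n):
    if s[i][4]>100: print(s[i],ce[i],onz(c,ce[i],56))
cv2.imwrite('pics/w7.png',np.clip(cv2.resize(c['color'][80:330,150:450],None,fx=2.4,fy=2.4)[:,:,::-1]*1.5,0,255).astype(np.uint8))
E
```

```text
time_s: 13.18
eef_pos: [509.7, -195.0, 227.7]
ee_rot: [-0.0, 1.0, 0.027, -0.001]
force: [-0.2, 0.0, 0.8]
grip_width: 0.603
grip_force: 0.0
[243 135  24  23 441] [254.4 145.7] [ 541.  -194.3   56. ]
[323 136  24  23 427] [335.8 146.9] [ 544.8 -284.2   56. ]
[  0 194  10  22 149] [  3.7 206.8] [452.1 105.5  56. ]
[244 228  21  23 314] [253.9 240.7] [ 424.5 -200.1   56. ]
[318 231  20  21 262] [327.5 241. ] [ 429.  -290.8   56. ]
```

View pics/w7.png

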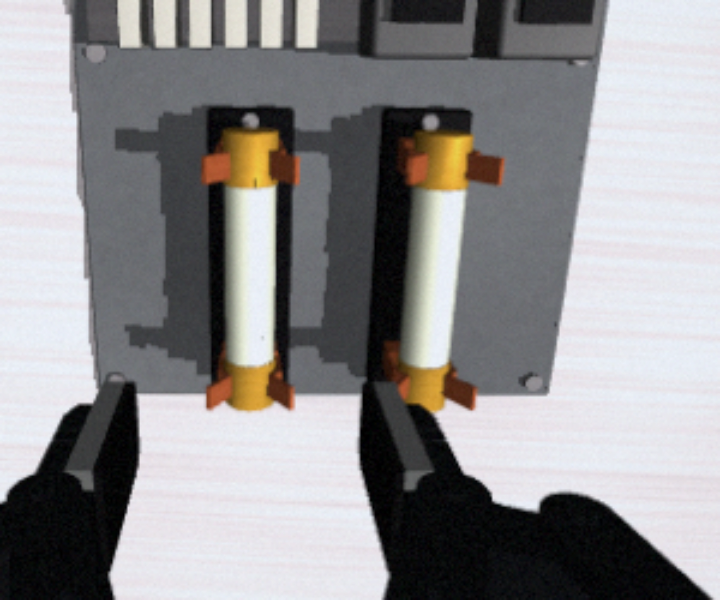

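The fuse sits in both clips, level and matching its twin, with its middle at (482.8, -197.2) against the holder's (482.8, -196.5). I'm handing in.

```bash
python3 -c "from rig import ctrl; print(ctrl.finish_job())"
```

```text
the job is handed in; nothing more can be done
None
```

The largest round-capped fuse is snapped home and centred in both clips of the empty holder, released with the arm clear; the short and blade fuses stayed in the rack, and I handed the job in at about 13 s.

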